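# Screw the cap onto the cement pot

## Task

Close the cement pot with its wing-grip screw cap, which stands on the bench: set the cap level on the pot's threaded neck, feel for the start of the thread by turning it backward (anticlockwise from above) until it drops, then screw it forward (clockwise) until it stops, fully home. Let go of it, and leave the bottles, the thread spool and the tape measure undisturbed.

Things in the scene. Friction and masses are not known exactly. Their poses are not given: they have to be found in the camera images.
- cap_grip (a point): Middle of the wing of the loose black screw cap, on the cap's axis: 50 mm above the skirt's lower edge, 17 mm below the wing's top. The wing is an upright bar across the cap's top, 60 mm long (x), 16 mm thick (y), 34 mm tall: grip it across y from above. z up.
- cap: The same cap; origin at the centre of its lower edge. It stands mouth down on the bench, 67 mm tall in all, 0.18 to 0.31 kg. Its skirt is 72 mm across, 33 mm tall; inside (64 mm bore, 29 mm deep) are three lugs 120 degrees apart, 5 mm above the lower edge. Held loosely by the wing it sinks by its own weight; it needs under 0.3 N m to turn until it meets a stop.
- pot: Aluminium pot bolted to the bench; origin at the centre of its underside, z up. Foot 116 mm across, body 92 mm, shoulder 85 mm high. Its neck is 48 mm across, tapered at the top, with three outer thread ribs (60 mm across) 120 degrees apart; their starts face any way, whatever the pot's own yaw.
- pot_mouth (a point): Centre of the neck's top, 114 mm above the bench. cap_grip is 30-38 mm above it when the cap rests on the ribs; 27 mm once turned backward (anticlockwise from above, at most 110 degrees) so that it drops into the gaps, where a stop ends the backward turn; 22 mm after 75-105 degrees forward (clockwise) to the end stop: home. On top of the ribs a forward turn only meets a stop.
- glue_bottle: Bystander: white glue bottle with a pointed nozzle, 58 mm across, 177 mm tall; origin at the centre of its base.
- thread_spool: Bystander: pale spool of thread, 48 mm across, 90 mm tall; origin at the centre of its base.
- dye_bottle: Bystander: small bottle, 44 mm across, 95 mm tall; origin at the centre of its base.
- tape_measure: Bystander: tape measure lying flat, 62 x 84 x 31 mm; origin at the centre of its underside.

How it is judged:
On the way:
1. the cap has dropped, level, into the start of the thread, not yet screwed home (horizontal distance between cap_grip and pot_mouth below 0.004 m and z of cap_grip in the frame of pot_mouth between 0.0245 and 0.0288 m and angle between cap_grip's own z axis and vertical below 0.1 rad), for 0.2 s.
At the end, for the whole second after the job is handed in: The cap is screwed home: the middle of its wing is within 3 mm of the neck's axis and no more than 23.5 mm above the mouth (22 mm is fully home), level within 0.06 rad, at rest and released (horizontal distance between cap_grip and pot_mouth below 0.003 m and z of cap_grip in the frame of pot_mouth below 0.0235 m and angle between cap_grip's own z axis and vertical below 0.06 rad and linear speed of cap below 0.01 m/s); the robot touches nothing.
It fails at once if the glue bottle is moved more than 40 mm or tipped (distance of glue_bottle from where it was at the start of the episode above 0.04 m or angle between glue_bottle's own z axis and vertical above 0.4 rad).
It fails at once if the thread spool is moved more than 40 mm or tipped (distance of thread_spool from where it was at the start of the episode above 0.04 m or angle between thread_spool's own z axis and vertical above 0.4 rad).
It fails at once if the dye bottle is moved more than 40 mm or tipped (distance of dye_bottle from where it was at the start of the episode above 0.04 m or angle between dye_bottle's own z axis and vertical above 0.4 rad).
It fails at once if the tape measure is moved more than 40 mm (distance of tape_measure from where it was at the start of the episode above 0.04 m).
It also fails if it takes over 66 s, if anything falls off the work surface, if the arm or the gripper's body presses on something with over 40 N, if the wrist force passes 120 N, or if a joint passes its speed limit or range.

## Robot

A 6-joint arm with a two-finger parallel gripper is mounted at the origin on the work surface; the furniture and walls round the work are solid. World frame = base frame: x ahead of the robot, y to its left, z up, the work surface at z = 0. Lengths are in m, angles in rad, forces in N, time in s.
With the tool pointing down it reaches from about 0.4 to 0.825 m from the base axis. Payload 7 kg.
Tool frame: the origin (TCP) lies on the centre line of the jaws, within the pads' length; the fingertips stand 25 mm ahead of it and the grasp point (between the pads) lies 6 mm ahead of it; z points along the fingers, y is the direction in which the jaws open and shut (so a half turn about z gives the same grasp; the last joint's range is limited). The gripper opens to 88 mm and grips with 3 to 60 N. Pads are 19 mm wide; open, the fingers measure 130 mm over their backs; the gripper's body (78 mm by 193 mm) begins 47 mm behind the grasp point.
Start: joints at [-0.931, 0.359, 0.012, 0, -1.224, -0.288], TCP at [0.233, -0.634, 0.252] pointing down, gripper open.
Joint ranges: [-3.07, 3.07], [-1.43, 2.12], [-1.02, 1.25], [-3.03, 1.67], [-3.05, -0], [-3.03, 3.03]. Speed limits (rad/s): [2.39, 2.39, 3.01, 3.14, 3.14, 3.14].

## Interface

Orientations are given as [roll, pitch, yaw] about the fixed x, y, z axes, in that order (R = Rz(yaw) Ry(pitch) Rx(roll)).
In Python, from station import * gives the robot as it stands. The module is installed in compiled form; this text tells all that it offers.
- The arm moves only by the tool step_arm, never from a script. Its argument "commands" is text: rows parted by semicolons, each of 6 numbers parted by spaces: the shift along the tool's x, y, z in mm, then the turn, a rotation vector about the tool's x, y, z in rad. A call has 1 to 8 rows; each row shifts and turns the commanded pose from where the row before left it, along the tool's axes as they then stand; what a row does not reach is not made up. A row lasts 1/8 s, in which the tool goes at most 62.5 mm and 10.7 degrees, less where a joint would pass 70% of its speed; a pose out of reach is approached as far as the arm can. A call is refused whole if a number of a shift passes 62.5 or a number of a turn 0.188, either way. A call with a gripper value outside its range is refused whole. "jaw" is the finger opening in mm, from 0 to 87.6, set as the call begins (left out, the last holds). The fingers move at their own pace and stop on an object; "grip_force" is the grip in N (left out, the last holds). Time passes only in rows, so rows that do not move let the fingers close. It gives the time, the measured TCP pose, the force and the opening at its end, in the units of the state.
- get_state(): the state, without advancing time (a new reading comes with each control period).
- grab_frame(name): name is "scene" or "top"; returns a dict with "frame" (400x640x3 uint8, red, green, blue), "fovy" (degrees; the focal length in pixels is half the picture's height over the tangent of half this angle, whatever the lens; pixels are square), "cx", "cy" (the principal point, pixels), "rvec" (rotation vector, rad) and "tvec" (3), from world to camera coordinates, as OpenCV has them. Camera axes: x right, y down, z forward; pixel columns grow to the right and rows downward; lengths in m; the calibration is good to about 2 mm. A picture is of the moment at which its call begins. There is no depth.
- job_done(): hands the job in, once; it reports no verdict.
Trained networks look in a picture, given as the dict that the camera call returned (one of the last four; its "shot" number tells which), for a name from the list of things; names that differ only in an ending like _2 or _b are one class to them, and where a whole thing is asked for, a point or a joint stands for the part that bears it (a point fixed in the world has none). Each returns a list of dicts, best first, with "conf" (0 to 1); they miss things now and then, are a little off and sometimes report something else, mostly with a low value. They report only what shows in the picture. A call takes as long as a camera call.
- recognise(picture, name): "pixel" ([column, row] in pixels, amid what is visible of it).
The state is a dict: "t": time; "q": joint angles; "qd": joint speeds; "joint_efforts": joint torques, N m; "eef_pos": TCP position; "ee_rot": TCP orientation; "force": force on the tool from outside, world axes, zero at the start; "moment": the same for the moment, N m; "width": finger opening in m.
Only numpy, scipy, OpenCV 4.12 (cv2) and the standard library are available. Lean on these libraries where they do the work, as an engineer would, in place of code of your own. Each camera call takes 0.05 s, during which the arm holds its last target.

## Working session

There is one attempt and no reset: what is moved stays moved. The work goes in short steps, Python scripts to look and compute and a tool call to move; the robot and the scene stay as the last step left them, time stands still between calls to the robot, and variables do not carry over. Pictures are saved under pics/ and viewed, and the job is handed in when it is done.

Besides the shell and the picture viewer there is one more tool, called in YAML: its name, and indented under it one key for each argument. step_arm: Moves the arm, as the interface text tells. Its arguments: {"type":"object","properties":{"commands":{"type":"string"},"jaw":{"type":"number"},"grip_force":{"type":"number"}},"required":["commands"]}

```bash
mkdir -p pics; cat > h.py <<'E'
from station import *
import numpy as np, cv2
from scipy.spatial.transform import Rotation as R
def K(f):
    fl=f["frame"].shape[0]/2/np.tan(np.radians(f["fovy"])/2)
    return np.array([[fl,0,f["cx"]],[0,fl,f["cy"]],[0,0,1]])
def ray(f,p):
    Rm=R.from_rotvec(f["rvec"]).as_matrix(); t=np.array(f["tvec"])
    d=Rm.T@np.linalg.inv(K(f))@np.array([p[0],p[1],1]); c=-Rm.T@t
    return c,d/np.linalg.norm(d)
def proj(f,P):
    return cv2.projectPoints(np.array(P,float).reshape(-1,3),np.array(f["rvec"],float),np.array(f["tvec"],float),K(f),None)[0].reshape(-1,2)
def atz(f,p,z):
    c,d=ray(f,p); return c+d*(z-c[2])/d[2]
def tri(rs):
    A=np.zeros((3,3));b=np.zeros(3)
    for c,d in rs:
        M=np.eye(3)-np.outer(d,d);A+=M;b+=M@c
    X=np.linalg.solve(A,b)
    return X,[np.linalg.norm((np.eye(3)-np.outer(d,d))@(X-c)) for c,d in rs]
def save(f,n): cv2.imwrite("pics/"+n,f["frame"][:,:,::-1])
E
python3 - <<'E'
from h import *
np.set_printoptions(precision=4,suppress=True)
s=get_state();print(s["t"],s["eef_pos"],s["ee_rot"],s["width"],s["force"])
F={n:grab_frame(n) for n in("scene","top")}
for n,f in F.items():
    save(f,n+"0.png"); print(n,f["fovy"],f["cx"],f["cy"],ray(f,(320,200)))
names="cap_grip cap pot pot_mouth glue_bottle thread_spool dye_bottle tape_measure".split()
for k in names:
    r={}
    for n,f in F.items():
        l=recognise(f,k); print(k,n,[(np.round(x["pixel"],1).tolist(),round(x["conf"],2)) for x in l[:3]])
        if l:r[n]=ray(f,l[0]["pixel"])
    if len(r)==2:print("   ",*tri(list(r.values())))
E
```

```text
0.0 [ 0.2324 -0.6333  0.2507] [ 3.14   -0.0002 -2.79  ] 0.08736012530247037 [0.0052 0.0442 0.9447]
scene 46.85683753345329 325.56817328833506 203.02868476963556 (array([ 1.0195, -0.7698,  1.4006]), array([-0.3026,  0.4221, -0.8545]))
top 52.24627149310947 316.90111935764185 199.44733527487037 (array([ 0.4296, -0.1261,  1.1676]), array([ 0.1583,  0.0157, -0.9873]))
cap_grip scene [([360.3, 184.1], 0.85)]
cap_grip top []
cap scene [([361.8, 184.5], 0.8)]
cap top [([262.2, 202.0], 0.8)]
    [0.6111 0.0596 0.006 ] [np.float64(2.7959848946625717e-06), np.float64(2.7959848947436158e-06)]
pot scene [([264.6, 265.9], 0.65)]
pot top [([411.4, 239.9], 0.83), ([182.4, 181.6], 0.75)]
    [ 0.5039 -0.3757 -0.047 ] [np.float64(0.0009746011438178481), np.float64(0.0009746011438178108)]
pot_mouth scene [([262.5, 265.0], 0.71)]
pot_mouth top [([413.0, 241.4], 0.85), ([183.6, 181.0], 0.45)]
    [ 0.4988 -0.3789 -0.0399] [np.float64(0.0006658104790585154), np.float64(0.000665810479058646)]
glue_bottle scene [([348.1, 232.3], 0.88)]
glue_bottle top [([329.7, 176.5], 0.89)]
    [ 0.6815 -0.1364  0.0197] [np.float64(0.0005489374235567506), np.float64(0.0005489374235569254)]
thread_spool scene []
thread_spool top [([329.4, 175.1], 0.72), ([425.0, 178.5], 0.6)]
dye_bottle scene [([412.3, 148.9], 0.68)]
dye_bottle top [([181.8, 181.3], 0.59), ([410.7, 241.4], 0.58)]
    [0.6778 0.3017 0.0053] [np.float64(0.005092743290858459), np.float64(0.005092743290858419)]
tape_measure scene [([269.2, 308.3], 0.57)]
tape_measure top [([455.3, 195.7], 0.61), ([182.5, 181.3], 0.3)]
    [ 0.6252 -0.4933  0.0118] [np.float64(0.000653775941500241), np.float64(0.0006537759415003646)]
```

View pics/scene0.png

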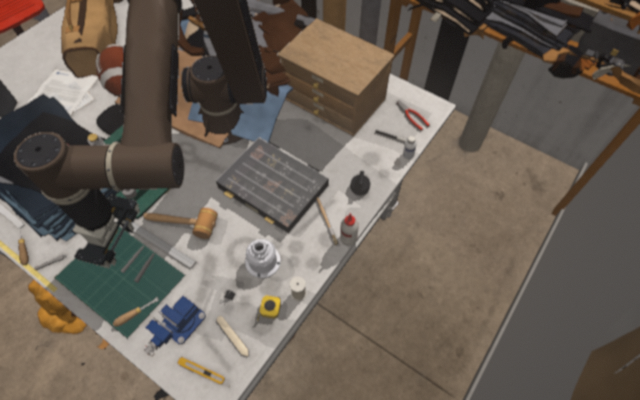

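View pics/top0.png

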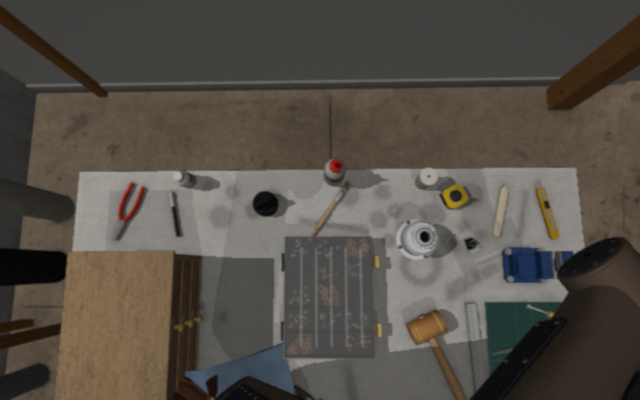

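```bash
python3 - <<'E'
from h import *
F={n:grab_frame(n) for n in("scene","top")}
print({k:v for k,v in F["top"].items() if k!="frame"},F["scene"].keys())
s=get_state()
def crop(n,x,y,w,h,k):
    c=F[n]["frame"][y:y+h,x:x+w,::-1]; return cv2.resize(c,None,fx=k,fy=k,interpolation=cv2.INTER_CUBIC)
cv2.imwrite("pics/c1.png",crop("scene",210,130,200,150,4))
cv2.imwrite("pics/c2.png",crop("top",240,140,240,130,3.3))
cv2.imwrite("pics/c3.png",crop("scene",40,140,160,120,4))
p=s["eef_pos"]
for n in F: print(n,proj(F[n],[p,[p[0],p[1],p[2]+.1],[0,0,0],[.5,-.38,.114],[.5,-.38,0]]))
E
```

```text
{'fovy': 52.24627149310947, 'cx': 316.90111935764185, 'cy': 199.44733527487037, 'rvec': array([ 2.12173723, -2.13215717,  0.14550993]), 'tvec': array([-0.09671608,  0.6112224 ,  1.08669246]), 'shot': 4} dict_keys(['frame', 'fovy', 'cx', 'cy', 'rvec', 'tvec', 'shot'])
scene [[116.84638151 241.3704197 ]
 [102.01587888 224.14429816]
 [223.26887089 120.93393753]
 [256.8455869  245.54513028]
 [261.03170102 260.61910052]]
top [[568.00839382 359.22863692]
 [599.23851435 371.38218572]
 [280.60373439 428.83808724]
 [425.74853446 237.25030577]
 [416.13670482 239.98373685]]
```

View pics/c1.png

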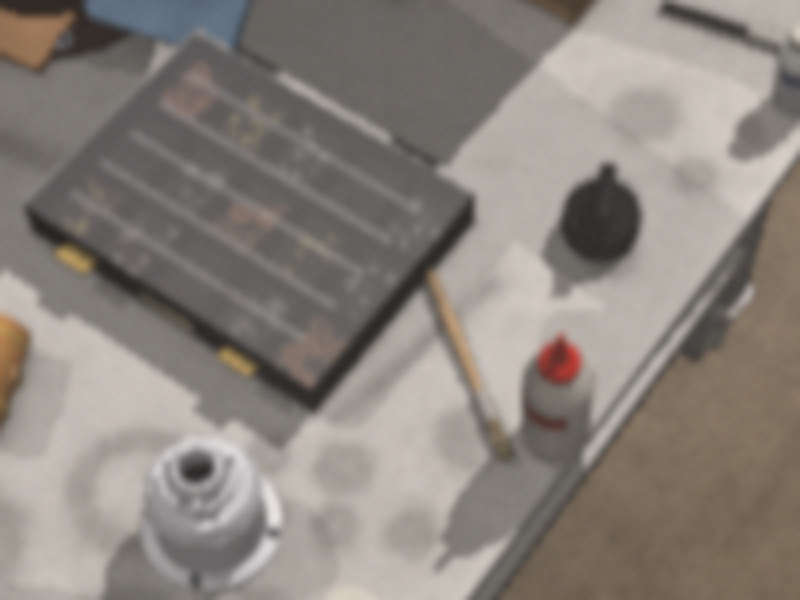

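View pics/c2.png

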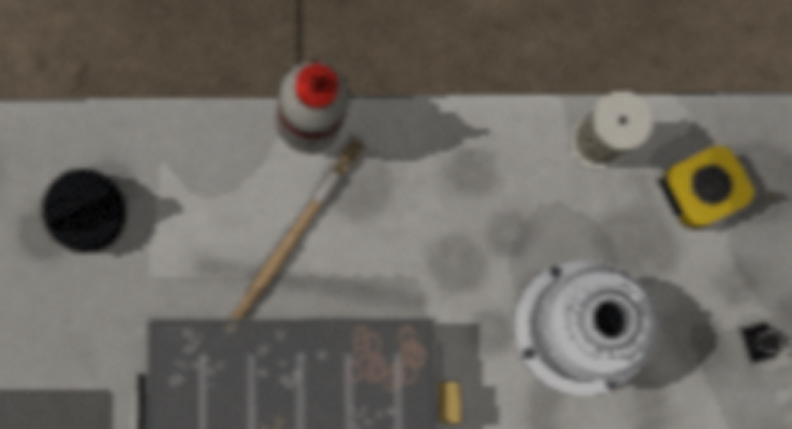

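View pics/c3.png

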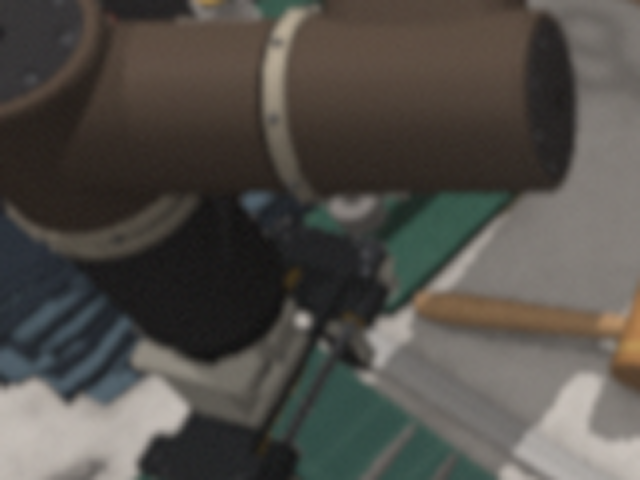

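```bash
python3 - <<'E'
from h import *
F={n:grab_frame(n) for n in("scene","top")}
print(tri([ray(F["scene"],(259.3,246.8)),ray(F["top"],(424.8,236.7))]))
def crop(n,x,y,w,h,k,g):
    c=F[n]["frame"][y:y+h,x:x+w,::-1]; c=cv2.resize(c,None,fx=k,fy=k,interpolation=cv2.INTER_CUBIC)
    return np.uint8(255*np.clip(c/255.*g,0,1)**.6)
a=crop("scene",335,160,50,50,8,2.5);b=crop("top",240,179,50,50,8,2.5)
cv2.imwrite("pics/cap1.png",np.hstack([a,b]))
a=crop("scene",235,230,60,60,6.6,1);b=crop("top",390,210,60,60,6.6,1)
cv2.imwrite("pics/pot1.png",np.hstack([a,b]))
E
```

```text
(array([ 0.50375336, -0.37797669,  0.10591003]), [np.float64(0.0023834630853992694), np.float64(0.0023834630853990907)])
```

View pics/cap1.png

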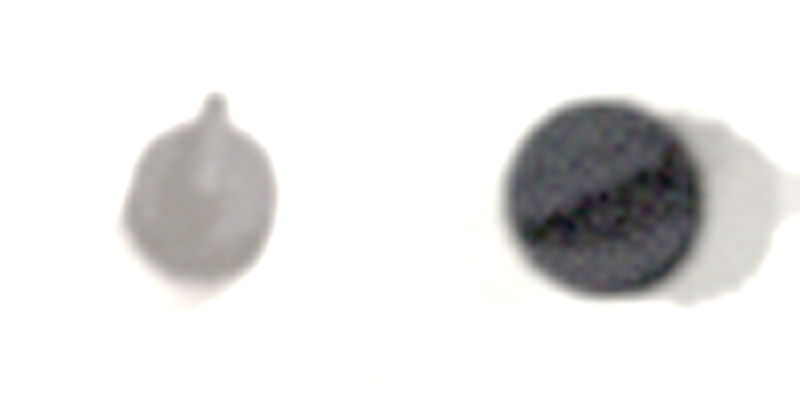

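View pics/pot1.png

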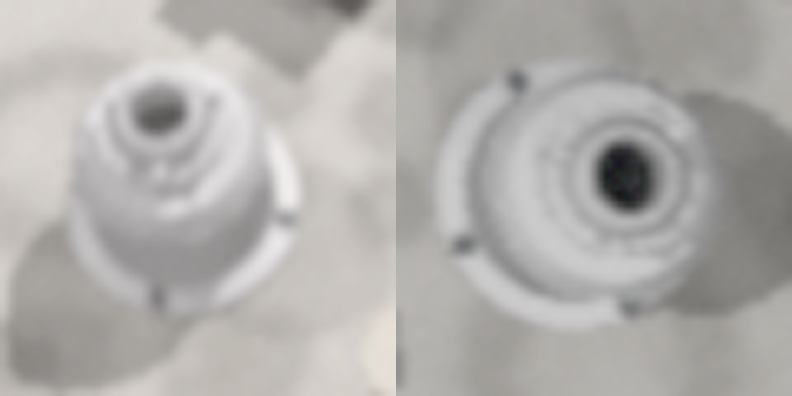

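```bash
cat > fit.py <<'E'
from h import *
from scipy.optimize import minimize
th=np.linspace(0,2*np.pi,60,endpoint=False)
def ring(c,r,z): return np.c_[c[0]+r*np.cos(th),c[1]+r*np.sin(th),np.full(60,z)]
def render(f,parts,x0,y0,w,h,k=8):
    m=np.zeros((h*k,w*k),np.uint8)
    for P in parts:
        p=proj(f,P); hu=cv2.convexHull(((p-[x0-.5,y0-.5])*k).astype(np.float32)).reshape(-1,2)
        cv2.fillPoly(m,[np.round(hu*16).astype(np.int32)],255,shift=4)
    m=cv2.GaussianBlur(m,(0,0),k*0.8)
    return cv2.resize(m,(w,h),interpolation=cv2.INTER_AREA)/255.
def box(c,yaw,L,W,z0,z1):
    u=np.array([np.cos(yaw),np.sin(yaw)]);v=np.array([-u[1],u[0]])
    return np.array([[*(np.array(c)+a*L/2*u+b*W/2*v),z] for a in(-1,1) for b in(-1,1) for z in(z0,z1)])
E
python3 - <<'E'
from fit import *
np.set_printoptions(precision=4,suppress=True)
F={n:grab_frame(n) for n in("scene","top")}
win={"scene":(335,160,50,50),"top":(240,179,50,50)}
T={}
for n,(x,y,w,h) in win.items():
    g=F[n]["frame"][y:y+h,x:x+w].astype(float).mean(2)
    # dark cap vs shadow/bench
    T[n]=g; print(n,np.percentile(g,[1,5,50,90]))
def cost(p,ns,ret=False):
    tot=0
    for n in ns:
        x,y,w,h=win[n]
        m=render(F[n],[np.r_[ring(p,.036,0),ring(p,.036,.033)],box(p[:2],p[2],.06,.016,.033,.067)],x,y,w,h)
        lo=np.percentile(T[n],3); t=np.clip((85-T[n])/(85-lo),0,1)
        if n=="scene":pass
        tot+=((m-t)**2).sum()
    return tot
for ns in(["scene"],["top"],["scene","top"]):
    best=min((minimize(cost,[.612,.06,a],args=(ns,),method="Nelder-Mead",options=dict(initial_simplex=[[.612,.06,a],[.622,.06,a],[.612,.07,a],[.612,.06,a+.3]],xatol=1e-5)) for a in(-.8,-1.3,-1.9,-2.4)),key=lambda r:r.fun)
    print(ns,best.x,best.fun)
# wing yaw from the top: draw lines
print("mouth z.114 scene",atz(F["scene"],(259.2,246.4),.114),"top",atz(F["top"],(424.7,236.8),.114))
# dark hole subpixel
for n,(x,y) in{"scene":(259,246),"top":(425,237)}.items():
    g=F[n]["frame"][y-6:y+7,x-6:x+7].astype(float).mean(2)
    for thr in(60,90,110):
        wt=np.clip(thr-g,0,None); Y,X=np.mgrid[y-6:y+7,x-6:x+7]
        if wt.sum(): c=((wt*X).sum()/wt.sum(),(wt*Y).sum()/wt.sum()); print(n,thr,c,atz(F[n],c,.114))
E
```

```text
scene [ 46.6667  51.     174.6667 188.    ]
top [  4.6667  10.9833 127.     131.3333]
['scene'] [ 0.6088  0.0465 -1.1144] 58.61329517254965
['top'] [ 0.605   0.0471 -0.7852] 26.829906414413923
['scene', 'top'] [ 0.6057  0.0471 -1.1205] 89.77963204044512
mouth z.114 scene [ 0.5078 -0.3781  0.114 ] top [ 0.5012 -0.3774  0.114 ]
scene 60 (np.float64(258.9614147909968), np.float64(247.43408360128618)) [ 0.5094 -0.3812  0.114 ]
scene 90 (np.float64(258.86828422876954), np.float64(247.22270363951472)) [ 0.5087 -0.3808  0.114 ]
scene 110 (np.float64(258.80199522880065), np.float64(247.02038603339838)) [ 0.5081 -0.3804  0.114 ]
top 60 (np.float64(424.2491673071996), np.float64(236.35331796054314)) [ 0.5023 -0.3763  0.114 ]
top 90 (np.float64(424.3327160902057), np.float64(236.3112228027247)) [ 0.5024 -0.3765  0.114 ]
top 110 (np.float64(424.4218011718012), np.float64(236.30273105273105)) [ 0.5024 -0.3767  0.114 ]
```

```bash
python3 - <<'E'
from h import *
np.set_printoptions(precision=2,suppress=True,linewidth=150)
F={n:grab_frame(n) for n in("scene","top")}
g=cv2.GaussianBlur(F["top"]["frame"],(0,0),1).astype(float).mean(2)
def edge(cols,lo,hi,sgn):
    out=[]
    for c in cols:
        d=sgn*np.diff(g[lo:hi,c]); i=int(d.argmax())
        if 0<i<len(d)-1:
            a,b,e=d[i-1:i+2]; i+= .5*(a-e)/(a-2*b+e)
        out.append(lo+i+.5)
    return np.array(out)
cols=np.arange(85,575,12)
for nm,lo,hi,s in(("bench",150,190,1),):
    e=edge(cols,lo,hi,s); keep=np.ones(len(e),bool)
    for _ in range(4):
        p=np.polyfit(cols[keep],e[keep],2); r=e-np.polyval(p,cols); keep=abs(r)<.7
    l=np.polyfit(cols[keep],e[keep],1)
    print(nm,keep.sum(),p*[1e4,1,1],"sag px over 245 half:",p[0]*245**2); print((e-np.polyval(l,cols)))
cols=np.arange(45,550,12)
e=edge(cols,70,100,1);e2=edge(cols,70,100,-1);print(e);print(e2)
E
python3 - <<'E'
import cv2;a=cv2.imread('pics/scene0.png');cv2.imwrite('pics/sc_edge.png',cv2.resize(a[80:400,180:460],None,fx=1.9,fy=1.8))
E
```

```text
bench 35 [  0.02  -0.01 172.42] sag px over 245 half: 0.13783432040489788
[-0.16 -0.04  0.06  0.31  0.21  0.17 -0.18 -0.34 16.05 18.04 -0.07  0.06  0.36  0.25  0.31 -0.02 -0.31 -0.33 -0.17 -0.1  12.5  16.95 19.47 19.58
 -0.04 -0.37 -0.3  -0.1   0.09 -0.02  0.38  0.27  0.33  0.18 -0.35 -0.39 -0.22 -0.06  0.    0.26  0.31]
[92.71 92.5  92.37 82.9  92.55 96.41 91.57 91.48 91.48 91.3  90.95 91.   90.71 90.5  90.45 90.35 90.06 89.95 89.67 89.45 89.5  89.3  79.44 88.89
 88.75 88.46 88.67 88.44 88.   88.25 87.79 87.67 87.57 87.29 87.21 87.18 86.67 86.81 86.46 86.38 86.25 85.94 76.15]
[86.64 86.33 86.31 86.5  79.18 85.84 85.68 85.39 85.21 84.86 84.85 84.79 84.59 84.25 84.07 83.85 83.76 83.74 83.58 83.26 82.97 82.96 82.78 82.62
 82.5  82.28 82.   81.87 81.74 81.62 81.55 81.24 81.05 80.9  80.73 80.62 80.52 80.29 80.   79.9  79.81 79.67 79.48]
```

```bash
cat > ov.py <<'E'
from fit import *
def big(f,x,y,w,h,k): 
    c=f["frame"][y:y+h,x:x+w,::-1]; return cv2.resize(c,None,fx=k,fy=k,interpolation=cv2.INTER_CUBIC)
def draw(im,f,x,y,k,P,col):
    p=(proj(f,P)-[x-.5,y-.5])*k
    cv2.polylines(im,[np.round(p*16).astype(np.int32)],True,col,1,cv2.LINE_AA,4)
def potov(f,x,y,k,im,c):
    for r,z,col in((.058,0,(0,0,255)),(.046,.085,(0,255,0)),(.024,.1,(255,0,0)),(.030,.1,(255,255,0))): draw(im,f,x,y,k,ring(c,r,z),col)
def capov(f,x,y,k,im,c,yaw,g=1):
    for r,z,col in((.036,0,(0,0,255)),(.036,.033,(0,255,0))): draw(im,f,x,y,k,ring(c,r,z),col)
    B=box(c,yaw,.06,.016,.033,.067)[[1,3,7,5]]; draw(im,f,x,y,k,B,(255,255,0))
E
python3 - <<'E'
from ov import *
F={n:grab_frame(n) for n in("scene","top")}
a=big(F["scene"],235,230,60,60,6.6);potov(F["scene"],235,230,6.6,a,(.5023,-.377))
b=big(F["top"],390,210,60,60,6.6);potov(F["top"],390,210,6.6,b,(.5023,-.377))
cv2.imwrite("pics/pot2.png",np.hstack([a,b]))
a=big(F["scene"],335,160,50,50,8);capov(F["scene"],335,160,8,a,(.605,.047),-1.12)
b=np.uint8(np.clip(big(F["top"],240,179,50,50,8)*2.,0,255));capov(F["top"],240,179,8,b,(.605,.047),-1.12)
cv2.imwrite("pics/cap2.png",np.hstack([a,b]))
E
```

```text
(no output)
```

View pics/pot2.png

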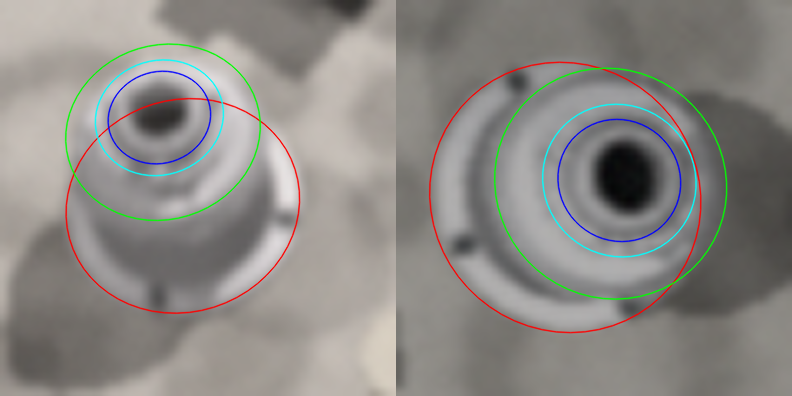

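View pics/cap2.png

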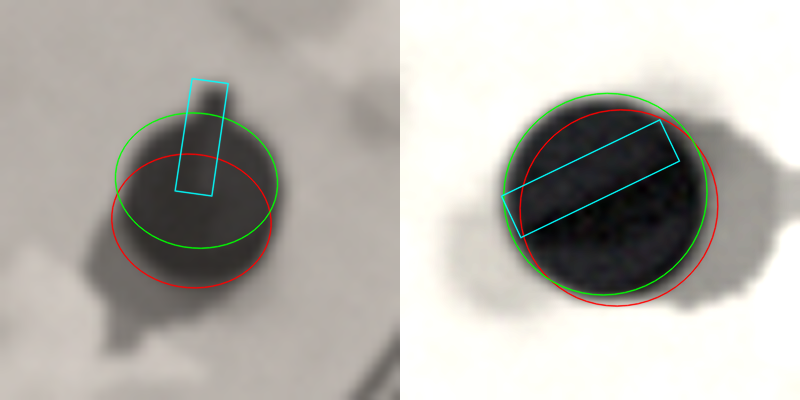

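```bash
cat > plan.py <<'E'
from h import *
def plan(pos,yaw,n,pitch=0,start=None):
    s=get_state(); p0=np.array(s["eef_pos"]); R0=R.from_euler("xyz",s["ee_rot"])
    R1=R.from_euler("xyz",[np.pi,pitch,yaw]); rv=(R0.inv()*R1).as_rotvec()
    rows=[]; p=p0.copy(); Rc=R0
    for i in range(n):
        rem=(Rc.inv()*R1).as_rotvec()/(n-i)
        d=Rc.inv().apply((np.array(pos)-p)/(n-i))*1000
        row=np.r_[np.round(d,1),np.round(rem,3)]; rows.append(row)
        p=p+Rc.apply(row[:3])/1000; Rc=Rc*R.from_rotvec(row[3:])
    for i in range(0,n,8): print("; ".join(" ".join("%g"%(v+0) for v in r) for r in rows[i:i+8]))
def st():
    s=get_state(); print("t %.2f"%s["t"],"pos",np.round(s["eef_pos"],4),"rot",np.round(s["ee_rot"],3),"F",np.round(s["force"],2),"M",np.round(s["moment"],3),"w %.4f"%s["width"],"q",np.round(s["q"],2))
E
python3 -c "
from plan import *
st();plan([.606,.048,.2],-1.12,16)"
```

```text
t 1.40 pos [ 0.2326 -0.6337  0.2516] rot [-3.142  0.    -2.79 ] F [-0.02 -0.24  0.24] M [-0.005  0.023  0.021] w 0.0879 q [-0.93  0.36  0.01 -0.   -1.22 -0.29]
-36.6 32 3.2 0 0 -0.104; -39.7 28 3.2 0 0 -0.104; -42.4 23.7 3.2 0 0 -0.104; -44.6 19.2 3.2 0 0 -0.104; -46.4 14.4 3.2 0 0 -0.104; -47.6 9.5 3.2 0 0 -0.105; -48.4 4.5 3.2 0 0 -0.104; -48.6 -0.5 3.2 0 0 -0.105
-48.2 -5.6 3.2 0 0 -0.104; -47.4 -10.6 3.3 0 0 -0.105; -46 -15.5 3.2 0 0 -0.104; -44.2 -20.2 3.3 0 0 -0.105; -41.8 -24.8 3.2 0 0 -0.104; -39 -28.9 3.3 0 0 -0.105; -35.8 -32.9 3.2 0 0 -0.104; -32.1 -36.4 3.3 0 0 -0.105
```

step_arm:
  commands: "-36.6 32 3.2 0 0 -0.104; -39.7 28 3.2 0 0 -0.104; -42.4 23.7 3.2 0 0 -0.104; -44.6 19.2 3.2 0 0 -0.104; -46.4 14.4 3.2 0 0 -0.104; -47.6 9.5 3.2 0 0 -0.105; -48.4 4.5 3.2 0 0 -0.104; -48.6 -0.5 3.2 0 0 -0.105"

```text
t: 2.4
eef_pos: [0.4199, -0.2913, 0.2262]
ee_rot: [-3.141, 0.0, -1.952]
force: [0.2, -1.1, 0.2]
width: 0.0876
```

step_arm:
  commands: "-48.2 -5.6 3.2 0 0 -0.104; -47.4 -10.6 3.3 0 0 -0.105; -46 -15.5 3.2 0 0 -0.104; -44.2 -20.2 3.3 0 0 -0.105; -41.8 -24.8 3.2 0 0 -0.104; -39 -28.9 3.3 0 0 -0.105; -35.8 -32.9 3.2 0 0 -0.104; -32.1 -36.4 3.3 0 0 -0.105"

```text
t: 3.4
eef_pos: [0.6067, 0.0495, 0.2001]
ee_rot: [-3.141, -0.0, -1.116]
force: [-0.0, -1.2, 0.2]
width: 0.0881
```

```bash
python3 - <<'E'
from ov import *
from plan import *
st()
F={n:grab_frame(n) for n in("scene","top")}
s=get_state();Rt=R.from_euler("xyz",s["ee_rot"]);p=np.array(s["eef_pos"])
ims=[]
for n,(x,y,w,h) in {"scene":(290,110,100,100),"top":(190,150,100,100)}.items():
    im=np.uint8(np.clip(big(F[n],x,y,w,h,4)*1.5,0,255)); capov(F[n],x,y,4,im,(.607,.047),-1.12)
    tip=[p+Rt.apply([a,b,.025]) for a,b in((-.0095,-.044),(.0095,-.044),(.0095,.044),(-.0095,.044))]
    draw(im,F[n],x,y,4,tip,(255,0,255)); ims.append(im)
cv2.imwrite("pics/h1.png",np.hstack(ims))
E
```

```text
t 3.40 pos [0.6067 0.0495 0.2001] rot [-3.141 -0.    -1.116] F [-0.03 -1.23  0.19] M [-0.079  0.039  0.038] w 0.0881 q [ 0.4   0.29 -0.21  0.   -1.07  0.05]
```

View pics/h1.png

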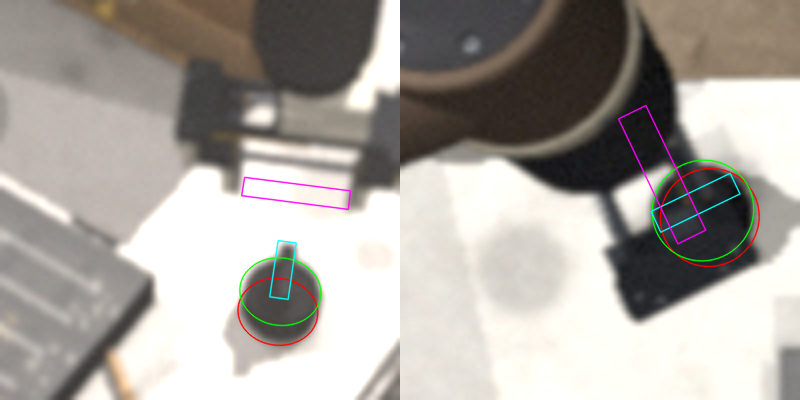

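```bash
python3 - <<'E'
from ov import *
f=grab_frame("scene")
s=get_state();Rt=R.from_euler("xyz",s["ee_rot"]);p=np.array(s["eef_pos"])
x,y,w,h=310,110,100,75
im=big(f,x,y,w,h,8);im=np.uint8(255*(im/255.)**.6)
for z,col in((.025,(255,0,255)),(-.041,(0,255,255))):
  for L in(.044,.065):
    draw(im,f,x,y,8,[p+Rt.apply([a*.0095,b*L,z]) for a,b in((-1,-1),(1,-1),(1,1),(-1,1))],col)
draw(im,f,x,y,8,[p+Rt.apply([a*.039,b*.0965,-.041]) for a,b in((-1,-1),(1,-1),(1,1),(-1,1))],(0,255,0))
cv2.imwrite("pics/h2.png",im)
E
```

```text
(no output)
```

View pics/h2.png

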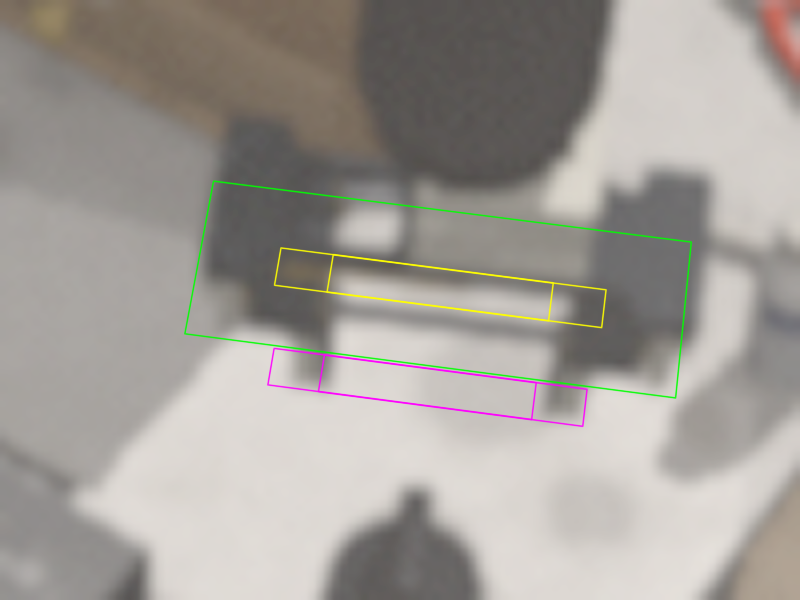

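```bash
python3 - <<'E'
from ov import *
f=grab_frame("scene");F={"scene":f}
a=proj(f,[[.6088,.0465,.03]])[0];print(atz(f,a-[1.2,-.3],.03))
a=np.array([258.9,247.2]);print(atz(f,a-[1.2,-.3],.114))
print(proj(f,[[.61,.0465,.03],[.61,.0565,.03],[.62,.0465,.03]]))
E
```

```text
[0.60600509 0.0429641  0.03      ]
[ 0.50635238 -0.38363086  0.114     ]
[[360.04684602 183.15678229]
 [361.56555895 181.24135452]
 [362.41688655 184.515298  ]]
```

```bash
python3 -c "
from plan import *
st();plan([.6055,.0455,.062],-1.12,5)"
```

```text
t 3.60 pos [0.606  0.0488 0.1994] rot [ 3.141  0.    -1.119] F [-0.32 -0.25  0.03] M [-0.056  0.156 -0.014] w 0.0877 q [ 0.4   0.29 -0.21 -0.   -1.07  0.05]
0.6 0.3 27.5 0 0 0; 0.5 0.4 27.5 0 0 0; 0.6 0.3 27.5 0 0 0; 0.5 0.4 27.5 0 0 0.001; 0.6 0.3 27.4 0.001 0 0
```

step_arm:
  commands: "0.6 0.3 27.5 0 0 0; 0.5 0.4 27.5 0 0 0; 0.6 0.3 27.5 0 0 0; 0.5 0.4 27.5 0 0 0; 0.6 0.3 27.4 0 0 0; 0 0 0 0 0 0"

```text
t: 4.35
eef_pos: [0.6039, 0.0432, 0.061]
ee_rot: [3.138, 0.0, -1.122]
force: [-0.8, -0.1, 0.2]
width: 0.0877
```

step_arm:
  commands: "0 0 0 0 0 0; 0 0 0 0 0 0; 0 0 0 0 0 0; 0 0 0 0 0 0; 0 0 0 0 0 0; 0 0 0 0 0 0; 0 0 0 0 0 0"
  jaw: 8
  grip_force: 20

```text
t: 5.22
eef_pos: [0.6056, 0.0447, 0.0625]
ee_rot: [3.141, 0.0, -1.12]
force: [0.2, 0.1, -0.2]
width: 0.0231
```

```bash
python3 - <<'E'
from ov import *
from plan import *
st()
f=grab_frame("scene")
s=get_state();Rt=R.from_euler("xyz",s["ee_rot"]);p=np.array(s["eef_pos"])
x,y,w,h=320,140,80,60
im=big(f,x,y,w,h,10);im=np.uint8(255*(im/255.)**.5)
capov(f,x,y,10,im,p[:2],s["ee_rot"][2])
cv2.imwrite("pics/g1.png",im)
E
```

```text
t 5.22 pos [0.6056 0.0447 0.0625] rot [ 3.141  0.    -1.12 ] F [ 0.18  0.13 -0.21] M [ 0.026  0.108 -0.003] w 0.0231 q [ 0.4   0.43 -0.36 -0.   -0.78  0.06]
```

View pics/g1.png

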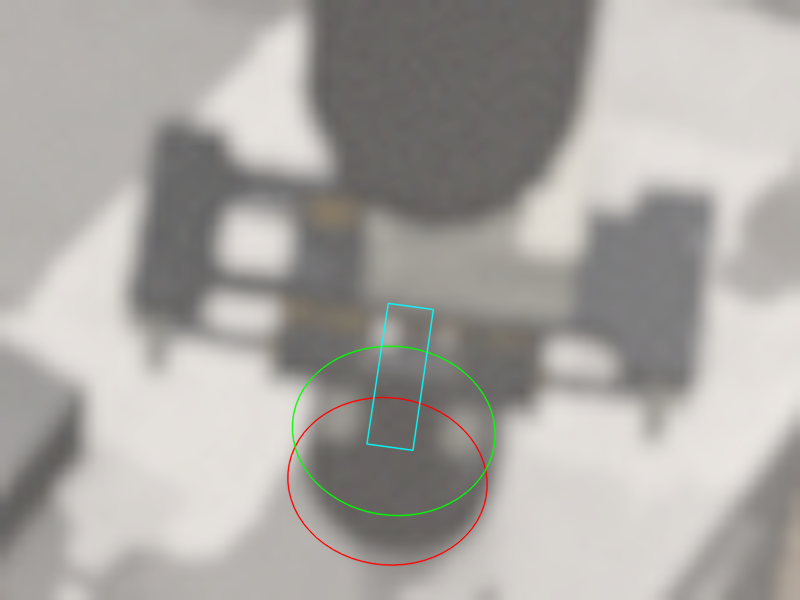

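step_arm:
  commands: "0 0 0 0 0 0; 0 0 0 0 0 0; 0 0 0 0 0 0; 0 0 0 0 0 0"

```text
t: 5.78
eef_pos: [0.6058, 0.0448, 0.0626]
ee_rot: [-3.141, -0.0, -1.12]
force: [1.8, 0.4, -1.2]
width: 0.0158
```

step_arm:
  commands: "0 0 -20 0 0 0; 0 0 -40 0 0 0; 0 0 -50 0 0 0; 0 0 -20 0 0 0; 0 0 0 0 0 0"

```text
t: 6.4
eef_pos: [0.6058, 0.0448, 0.1937]
ee_rot: [-3.14, 0.0, -1.12]
force: [0.6, -0.2, -3.1]
width: 0.0157
```

```bash
python3 - <<'E'
from ov import *
from plan import *
st()
F={n:grab_frame(n) for n in("scene","top")}
s=get_state();Rt=R.from_euler("xyz",s["ee_rot"]);p=np.array(s["eef_pos"])
ims=[]
for n,(x,y,w,h) in {"scene":(310,120,80,80),"top":(210,165,80,80)}.items():
    im=big(F[n],x,y,w,h,5);im=np.uint8(255*(im/255.)**.5)
    zb=p[2]-.062
    for r,z in((.036,0),(.036,.033)): draw(im,F[n],x,y,5,ring(p,r,zb+z),(0,255,0))
    draw(im,F[n],x,y,5,box(p[:2],s["ee_rot"][2],.06,.016,.033+zb,.067+zb)[[1,3,7,5]],(255,255,0))
    ims.append(im)
cv2.imwrite("pics/g2.png",np.hstack(ims))
E
```

```text
t 6.40 pos [0.6058 0.0448 0.1937] rot [-3.14  0.   -1.12] F [ 0.62 -0.23 -3.13] M [ 0.008  0.146 -0.033] w 0.0157 q [ 0.39  0.29 -0.22 -0.   -1.05  0.06]
```

View pics/g2.png

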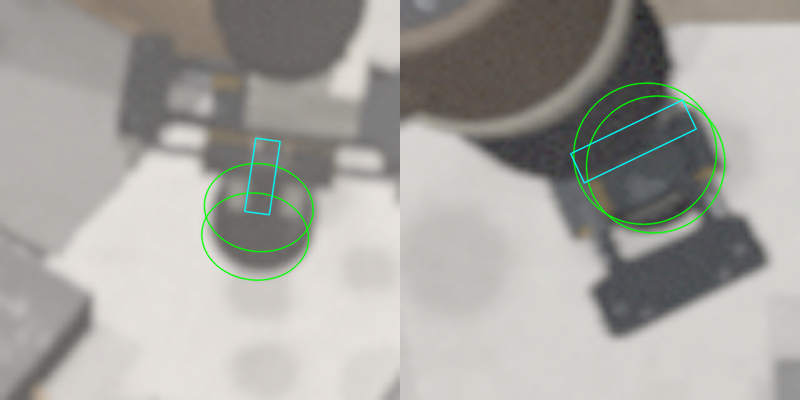

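```bash
python3 - <<'E'
from ov import *
np.set_printoptions(precision=4,suppress=True)
f=grab_frame("scene")
s=get_state();p=np.array(s["eef_pos"]);yaw=s["ee_rot"][2]
x,y,w,h=345,160,35,22
g=f["frame"][y:y+h,x:x+w].astype(float).mean(2);print(g[::3,::3].astype(int))
lo=np.percentile(g,2);hi=np.percentile(g,80);t=np.clip((g-hi)/(lo-hi),0,1)
zb=p[2]-.062
def c(q):
    m=render(f,[np.r_[ring(q,q[2],zb),ring(q,q[2],zb+.033)]],x,y,w,h)
    return ((m-t)[4:]**2).sum()
for r0 in(.034,.036):
    o=minimize(c,[p[0],p[1],r0],method="Nelder-Mead",options=dict(initial_simplex=[[p[0],p[1],r0],[p[0]+.01,p[1],r0],[p[0],p[1]+.01,r0],[p[0],p[1],r0-.003]]))
    d=o.x[:2]-p[:2];print(o.x,o.fun,"px shift",proj(f,[[*o.x[:2],zb]])-proj(f,[[*p[:2],zb]]),"alongwing",d@[np.cos(yaw),np.sin(yaw)],"across",d@[-np.sin(yaw),np.cos(yaw)])
E
```

```text
[[196 196 146  57  88  45  44  80  84  99 157 168]
 [194 197 124  43  49  41  42  68  64  99 167 179]
 [193 197 125  41  43  44  44  44  51 122 187 190]
 [195 193 167  47  43  44  45  46  50 173 191 186]
 [195 195 196 133  57  45  44  52 146 193 190 176]
 [195 194 195 184 151 131 129 154 190 193 192 178]
 [195 196 193 180 160 158 160 164 188 196 195 189]
 [195 196 193 187 168 159 160 166 187 196 196 196]]
[0.6058 0.0471 0.0338] 4.968252563871132 px shift [[ 0.7748 -0.3312]] alongwing -0.0017879628970232158 across 0.0024163953054977057
[0.6054 0.0481 0.0343] 4.9579138277574915 px shift [[ 0.8621 -0.5847]] alongwing -0.0028770133639280464 across 0.0025817436268215635
```

```bash
python3 -c "
from plan import *
st();plan([.501,-.3795,.24],-1.12,12)"
```

```text
t 6.55 pos [0.6044 0.0444 0.1906] rot [ 3.138e+00  1.000e-03 -1.120e+00] F [-0.2   0.05 -3.07] M [-0.055  0.125 -0.013] w 0.0155 q [ 0.39  0.29 -0.23 -0.   -1.05  0.06]
28 23.1 -4.1 0 0 0; 28.1 23.2 -4.1 0 0 0; 28 23.1 -4.1 0 0 0; 28.1 23.2 -4.1 0 0 0; 28 23.1 -4.1 0 0 0; 28.1 23.2 -4 0 0 0; 28 23.1 -4.1 0.001 0 0; 28.1 23.2 -4.1 0 0 0
28 23.1 -4.1 0.001 0 0; 28.1 23.2 -4.1 0 0 0; 28 23.1 -4 0.001 0 0; 28.1 23.2 -4.1 0 0.001 0
```

step_arm:
  commands: "28 23 -12 0 0 0; 28 23 -12 0 0 0; 28 23 -12 0 0 0; 28 23 -12 0 0 0; 28 23 0 0 0 0; 28 23 0 0 0 0; 28 23 0 0 0 0; 28 23 0 0 0 0"

```text
t: 7.55
eef_pos: [0.5365, -0.238, 0.2385]
ee_rot: [3.139, 0.002, -1.12]
force: [-0.0, 0.4, -2.1]
width: 0.0162
```

step_arm:
  commands: "28 23 0 0 0 0; 28 23 0 0 0 0; 28 23 0 0 0 0; 28 23 0 0 0 0; 0 0 0 0 0 0; 0 0 0 0 0 0"

```text
t: 8.3
eef_pos: [0.5031, -0.3777, 0.2388]
ee_rot: [3.14, 0.002, -1.121]
force: [0.4, -0.1, -2.9]
width: 0.0159
```

```bash
cat > view.py <<'E'
from ov import *
from plan import *
def avg(k=6):
    P=[];Y=[]
    for i in range(k):
        f=grab_frame("scene"); s=get_state(); P.append(s["eef_pos"]); Y.append(s["ee_rot"][2])
    P=np.array(P); print("avg",P.mean(0).round(4),"sd",P.std(0).round(4),"yaw",np.round(np.mean(Y),3)); return P.mean(0),f
def look(name,p,f,yaw,pot):
    x,y,w,h=220,205,100,75
    im=big(f,x,y,w,h,8);im=np.uint8(255*(im/255.)**.6)
    zb=p[2]-.0625
    for r,z in((.036,0),(.036,.033)): draw(im,f,x,y,8,ring(p,r,zb+z),(0,255,0))
    potov(f,x,y,8,im,pot)
    cv2.imwrite("pics/"+name,im)
E
python3 -c "
from view import *
st();p,f=avg();look('p1.png',p,f,-1.12,(.501,-.3795));st()"
```

```text
t 8.30 pos [ 0.5031 -0.3777  0.2388] rot [ 3.140e+00  2.000e-03 -1.121e+00] F [ 0.35 -0.15 -2.9 ] M [ 0.069  0.102 -0.005] w 0.0159 q [-0.33  0.29 -0.11 -0.   -1.17  0.78]
avg [ 0.5038 -0.3773  0.2401] sd [0.0002 0.0001 0.0005] yaw -1.119
t 8.60 pos [ 0.504  -0.3773  0.2406] rot [-3.142 -0.    -1.119] F [-0.04  0.42 -3.26] M [-0.034  0.145  0.06 ] w 0.0161 q [-0.33  0.29 -0.11 -0.   -1.17  0.79]
```

View pics/p1.png

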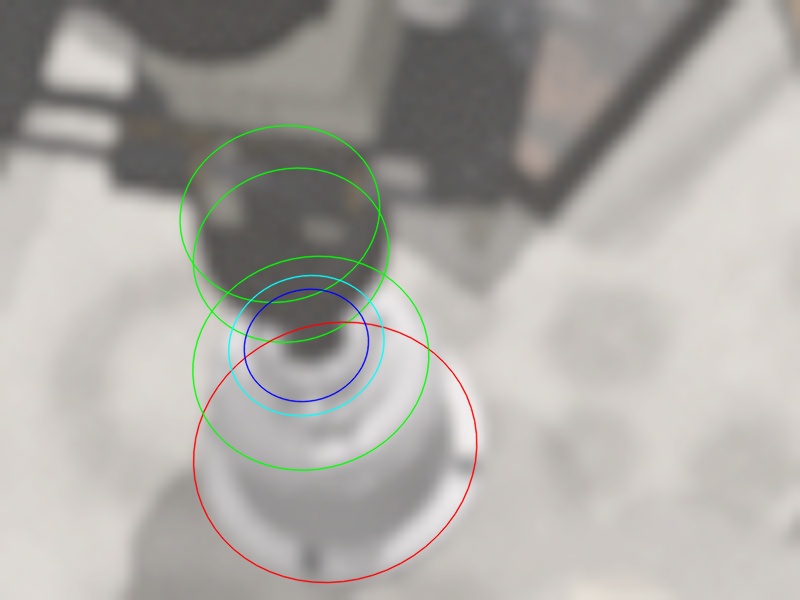

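```bash
python3 - <<'E'
from fit import *
np.set_printoptions(precision=4,suppress=True)
F={n:grab_frame(n) for n in("scene","top")}
from scipy.ndimage import map_coordinates
def outline(f,c,t):
    P=np.r_[ring(c,.058,0),ring(c,.058,t)]
    hu=cv2.convexHull(proj(f,P).astype(np.float32)).reshape(-1,2)
    d=np.vstack([hu,hu[:1]]);L=np.r_[0,np.cumsum(np.linalg.norm(np.diff(d,axis=0),axis=1))]
    u=np.linspace(0,L[-1],160,endpoint=False)
    q=np.c_[np.interp(u,L,d[:,0]),np.interp(u,L,d[:,1])]
    n=q-q.mean(0);n/=np.linalg.norm(n,axis=1)[:,None];return q,n
I0={n:cv2.imread(f"pics/{n}0.png").astype(float).mean(2) for n in F}
def score(q,n,I):
    a=map_coordinates(I,(q-.9*n).T[::-1],order=1);b=map_coordinates(I,(q+.9*n).T[::-1],order=1)
    return a-b
for n in F:
  for t in(.0,.008,.014):
    def c(x):
        q,nn=outline(F[n],x,t); s=np.clip(score(q,nn,I0[n]),-20,40); 
        return -s.mean()
    best=min((minimize(c,[a,b],method="Nelder-Mead",options=dict(initial_simplex=[[a,b],[a+.004,b],[a,b+.004]])) for a in(.498,.503,.507) for b in(-.382,-.377)),key=lambda r:r.fun)
    print(n,t,best.x,best.fun)
E
```

```text
scene 0.0 [ 0.503  -0.3758] -10.351516222979354
scene 0.008 [ 0.503  -0.3762] -9.713557863401693
scene 0.014 [ 0.5028 -0.3763] -9.144543741373152
top 0.0 [ 0.5039 -0.3803] -20.296429942046995
top 0.008 [ 0.5036 -0.3796] -19.680496892449174
top 0.014 [ 0.5038 -0.3794] -18.46415045699383
```

step_arm:
  commands: "0.4 1.2 17 0 0 0; 0.4 1.2 17 0 0 0; 0 0 17 0 0 0; 0 0 13 0 0 0; 0 0 4 0 0 0; 0 0 0 0 0 0"

```text
t: 9.45
eef_pos: [0.502, -0.3798, 0.1724]
ee_rot: [3.141, 0.0, -1.12]
force: [-0.6, -0.8, -2.9]
width: 0.0161
```

```bash
python3 -c "
from view import *
st();p,f=avg(4);look('p2.png',p,f,-1.12,(.502,-.379));st()
f=grab_frame('top');x,y=380,195
im=big(f,x,y,100,75,8);im=np.uint8(255*(im/255.)**.6)
zb=p[2]-.0625
for r,z in((.036,0),(.036,.033)): draw(im,f,x,y,8,ring(p,r,zb+z),(0,255,0))
potov(f,x,y,8,im,(.502,-.379));cv2.imwrite('pics/p2t.png',im)
"
```

```text
t 9.45 pos [ 0.502  -0.3798  0.1724] rot [ 3.141  0.    -1.12 ] F [-0.64 -0.85 -2.94] M [-0.048  0.149 -0.038] w 0.0161 q [-0.34  0.34 -0.2   0.   -1.03  0.79]
avg [ 0.5023 -0.38    0.1732] sd [0.     0.     0.0002] yaw -1.12
t 9.65 pos [ 0.5023 -0.3799  0.1733] rot [-3.141e+00 -1.000e-03 -1.120e+00] F [-0.24  0.53 -2.87] M [ 0.032  0.174 -0.01 ] w 0.0160 q [-0.34  0.34 -0.2   0.   -1.03  0.79]
```

View pics/p2.png

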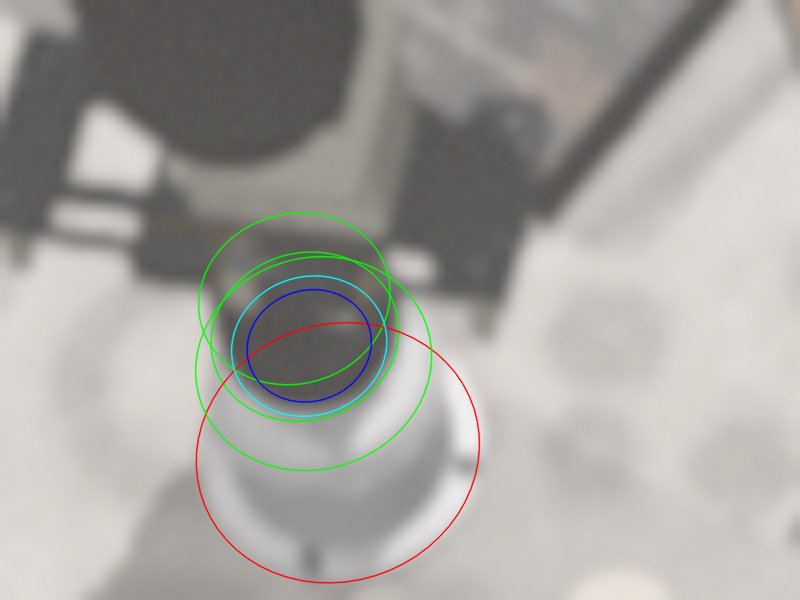

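View pics/p2t.png

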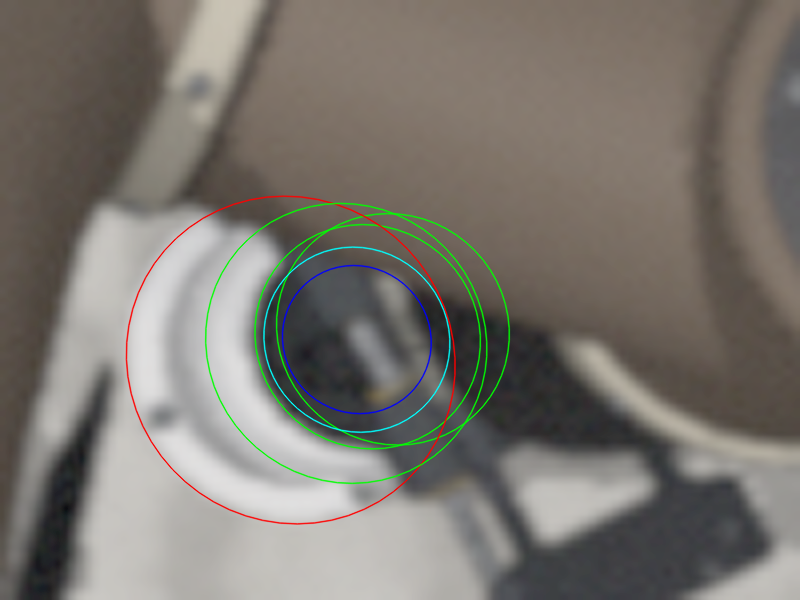

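step_arm:
  commands: "0 0 2 0 0 0; 0 0 2 0 0 0; 0 0 2 0 0 0; 0 0 1 0 0 0; 0 0 1 0 0 0"

```text
t: 10.32
eef_pos: [0.5027, -0.3804, 0.1654]
ee_rot: [-3.141, -0.002, -1.12]
force: [0.5, -3.0, 2.2]
width: 0.0156
```

step_arm:
  commands: "0 0 1 0 0 0; 0 0 1 0 0 0; 0 0 0 0 0 0"

```text
t: 10.7
eef_pos: [0.5024, -0.3801, 0.1624]
ee_rot: [-3.141, -0.001, -1.12]
force: [3.1, -4.3, -2.8]
width: 0.0161
```

```bash
python3 -c "
from view import *
st()"
```

```text
t 10.70 pos [ 0.5024 -0.3801  0.1624] rot [-3.141e+00 -1.000e-03 -1.120e+00] F [ 3.1  -4.34 -2.77] M [-2.083 -1.181 -0.027] w 0.0161 q [-0.34  0.35 -0.21  0.   -1.01  0.79]
```

step_arm:
  commands: "1 0 0 0 0 0; 0 0 0 0 0 0; 0 0 0 0 0 0"

```text
t: 11.08
eef_pos: [0.5023, -0.3805, 0.1622]
ee_rot: [3.142, 0.0, -1.12]
force: [3.0, -4.1, -2.5]
width: 0.0162
```

```bash
python3 -c "
from view import *
st()"
```

```text
t 11.07 pos [ 0.5023 -0.3805  0.1622] rot [ 3.142  0.    -1.12 ] F [ 3.03 -4.05 -2.54] M [-1.187 -1.13  -0.042] w 0.0162 q [-0.34  0.35 -0.21 -0.   -1.01  0.79]
```

step_arm:
  commands: "1 0 0 0 0 0; 0 0 0 0 0 0; 0 0 0 0 0 0"

```text
t: 11.45
eef_pos: [0.5022, -0.3812, 0.1622]
ee_rot: [3.141, 0.001, -1.12]
force: [0.2, 0.3, -3.6]
width: 0.0158
```

```bash
python3 -c "
from view import *
st();p,f=avg(2);look('p3.png',p,f,-1.12,(.502,-.379));st()"
```

```text
t 11.45 pos [ 0.5022 -0.3812  0.1622] rot [ 3.141e+00  1.000e-03 -1.120e+00] F [ 0.25  0.26 -3.62] M [-0.019 -0.278 -0.057] w 0.0158 q [-0.34  0.36 -0.21 -0.   -1.01  0.79]
avg [ 0.5022 -0.3812  0.1622] sd [0. 0. 0.] yaw -1.12
t 11.55 pos [ 0.5023 -0.3812  0.1622] rot [ 3.141e+00  1.000e-03 -1.120e+00] F [ 0.85  0.97 -3.69] M [ 0.057 -0.135 -0.006] w 0.0158 q [-0.34  0.36 -0.21 -0.   -1.01  0.79]
```

View pics/p3.png

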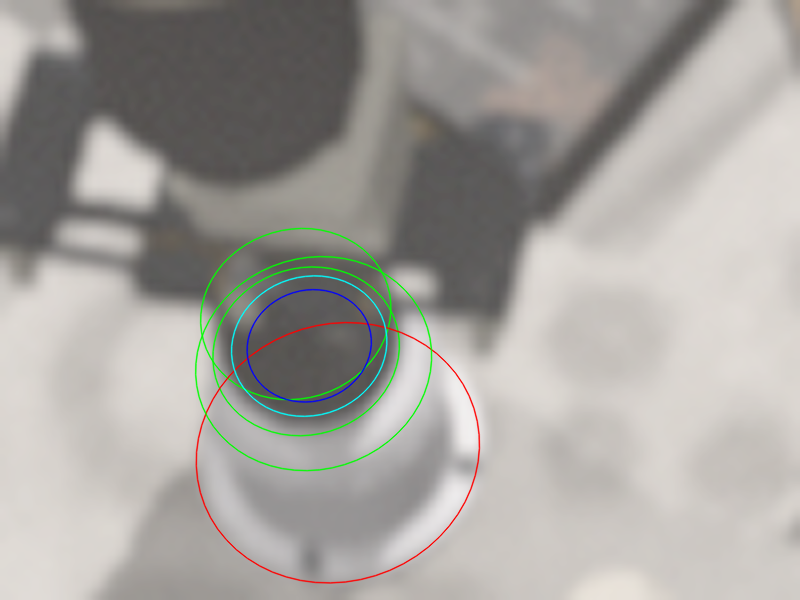

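step_arm:
  commands: "0 0 1 0 0 0; 0 0 1 0 0 0; 0 0 0 0 0 0"

```text
t: 11.92
eef_pos: [0.5025, -0.3815, 0.1603]
ee_rot: [3.141, 0.001, -1.12]
force: [0.4, 0.5, -2.2]
width: 0.0159
```

```bash
python3 -c "
from view import *
st()"
```

```text
t 11.93 pos [ 0.5025 -0.3815  0.1603] rot [ 3.141e+00  1.000e-03 -1.120e+00] F [ 0.4   0.5  -2.25] M [0.04  0.103 0.006] w 0.0159 q [-0.34  0.36 -0.21 -0.   -1.    0.79]
```

step_arm:
  commands: "0 0 1 0 0 0; 0 0 0 0 0 0; 0 0 0 0 0 0"

```text
t: 12.3
eef_pos: [0.5027, -0.3816, 0.1596]
ee_rot: [3.142, 0.0, -1.12]
force: [-0.2, -0.4, -3.1]
width: 0.0159
```

```bash
python3 -c "
from view import *
st()"
```

```text
t 12.30 pos [ 0.5027 -0.3816  0.1596] rot [ 3.142  0.    -1.12 ] F [-0.24 -0.39 -3.09] M [0.012 0.105 0.028] w 0.0159 q [-0.34  0.36 -0.21  0.   -1.    0.79]
```

step_arm:
  commands: "0 0 1 0 0 0; 0 0 1 0 0 0; 0 0 0 0 0 0"

```text
t: 12.68
eef_pos: [0.5027, -0.3815, 0.1574]
ee_rot: [3.141, 0.0, -1.12]
force: [1.0, 0.2, -3.5]
width: 0.0162
```

```bash
python3 -c "
from view import *
st()"
```

```text
t 12.68 pos [ 0.5027 -0.3815  0.1574] rot [ 3.141  0.    -1.12 ] F [ 1.01  0.21 -3.53] M [-0.03   0.128  0.043] w 0.0162 q [-0.34  0.36 -0.21 -0.   -1.    0.79]
```

step_arm:
  commands: "0 0 1 0 0 0; 0 0 1 0 0 0; 0 0 0 0 0 0"

```text
t: 13.05
eef_pos: [0.5027, -0.3815, 0.1554]
ee_rot: [3.141, 0.0, -1.12]
force: [1.1, 1.0, -3.6]
width: 0.016
```

```bash
python3 -c "
from view import *
st()"
```

```text
t 13.05 pos [ 0.5027 -0.3815  0.1554] rot [ 3.141  0.    -1.12 ] F [ 1.06  0.99 -3.64] M [ 0.001  0.147 -0.014] w 0.0160 q [-0.34  0.36 -0.22 -0.   -0.99  0.79]
```

step_arm:
  commands: "0 0 1 0 0 0; 0 0 0.5 0 0 0; 0 0 0 0 0 0"

```text
t: 13.42
eef_pos: [0.5027, -0.3815, 0.154]
ee_rot: [3.142, 0.0, -1.12]
force: [0.5, 0.8, -3.4]
width: 0.0157
```

```bash
python3 -c "
from view import *
st()"
```

```text
t 13.43 pos [ 0.5027 -0.3815  0.154 ] rot [ 3.142  0.    -1.12 ] F [ 0.48  0.77 -3.44] M [-0.03   0.167  0.058] w 0.0157 q [-0.34  0.36 -0.22 -0.   -0.99  0.79]
```

step_arm:
  commands: "0 0 1 0 0 0; 0 0 0.5 0 0 0; 0 0 0 0 0 0"

```text
t: 13.8
eef_pos: [0.5029, -0.3817, 0.1534]
ee_rot: [-3.141, -0.001, -1.12]
force: [-1.8, 1.4, 5.6]
width: 0.0161
```

```bash
python3 -c "
from view import *
st();p,f=avg(2);look('p4.png',p,f,-1.12,(.502,-.379));st()"
```

```text
t 13.80 pos [ 0.5029 -0.3817  0.1534] rot [-3.141e+00 -1.000e-03 -1.120e+00] F [-1.84  1.36  5.62] M [0.754 0.927 0.017] w 0.0161 q [-0.34  0.36 -0.22  0.   -0.99  0.79]
avg [ 0.5029 -0.3817  0.1534] sd [0. 0. 0.] yaw -1.12
t 13.90 pos [ 0.5029 -0.3817  0.1534] rot [-3.141e+00 -1.000e-03 -1.120e+00] F [-1.97  1.1   5.91] M [0.709 0.856 0.019] w 0.0158 q [-0.34  0.36 -0.22  0.   -0.99  0.79]
```

View pics/p4.png

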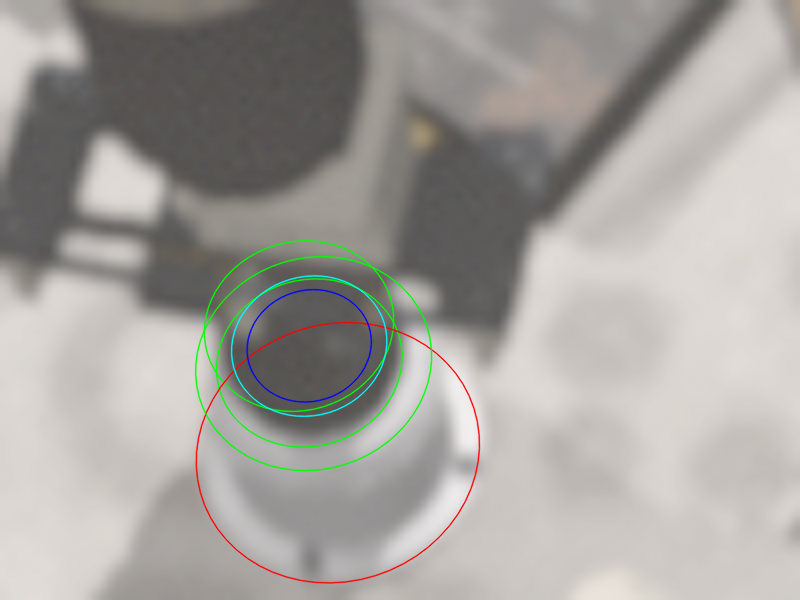

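step_arm:
  commands: "0 0 0 0 0 0; 0 0 0 0 0 0; 0 0 0 0 0 0; 0 0 0 0 0 0"
  jaw: 19
  grip_force: 5

```text
t: 14.4
eef_pos: [0.5028, -0.3816, 0.1524]
ee_rot: [3.141, 0.0, -1.12]
force: [0.3, -0.9, -0.5]
width: 0.0191
```

```bash
python3 -c "
from view import *
st()"
```

```text
t 14.40 pos [ 0.5028 -0.3816  0.1524] rot [ 3.141  0.    -1.12 ] F [ 0.3  -0.92 -0.47] M [-0.     0.092  0.077] w 0.0191 q [-0.34  0.36 -0.22  0.   -0.99  0.79]
```

step_arm:
  commands: "0 0 0 0 0 -0.08; 0 0 0 0 0 -0.08; 0 0 0 0 0 -0.08; 0 0 0 0 0 0"

```text
t: 14.9
eef_pos: [0.5032, -0.3816, 0.1526]
ee_rot: [-3.141, -0.001, -0.88]
force: [1.0, -0.1, -0.7]
width: 0.0192
```

```bash
python3 -c "
from view import *
st()"
```

```text
t 14.90 pos [ 0.5032 -0.3816  0.1526] rot [-3.141e+00 -1.000e-03 -8.800e-01] F [ 1.03 -0.14 -0.68] M [-0.035 -0.476 -0.16 ] w 0.0192 q [-0.34  0.36 -0.22 -0.   -0.99  1.03]
```

step_arm:
  commands: "0 0 0 0 0 -0.08; 0 0 0 0 0 -0.08; 0 0 0 0 0 0"

```text
t: 15.28
eef_pos: [0.5032, -0.3816, 0.1527]
ee_rot: [-3.141, -0.001, -0.722]
force: [2.3, -0.4, -0.4]
width: 0.0228
```

```bash
python3 -c "
from view import *
st()"
```

```text
t 15.28 pos [ 0.5032 -0.3816  0.1527] rot [-3.141e+00 -1.000e-03 -7.220e-01] F [ 2.27 -0.44 -0.35] M [-0.092 -0.637 -0.258] w 0.0228 q [-0.34  0.36 -0.22 -0.   -0.99  1.19]
```

step_arm:
  commands: "0 0 0 0 0 0; 0 0 0 0 0 0; 0 0 0 0 0 0; 0 0 0 0 0 0"
  jaw: 17
  grip_force: 25

```text
t: 15.78
eef_pos: [0.5031, -0.3816, 0.1527]
ee_rot: [-3.141, -0.001, -0.72]
force: [3.8, 0.5, -0.2]
width: 0.0215
```

```bash
python3 -c "
from view import *
st();p,f=avg(2);look('p5.png',p,f,-.72,(.502,-.379));st()"
```

```text
t 15.78 pos [ 0.5031 -0.3816  0.1527] rot [-3.141e+00 -1.000e-03 -7.200e-01] F [ 3.79  0.49 -0.16] M [ 0.127 -1.411 -0.54 ] w 0.0215 q [-0.34  0.36 -0.22 -0.   -0.99  1.19]
avg [ 0.5031 -0.3816  0.1527] sd [0. 0. 0.] yaw -0.72
t 15.88 pos [ 0.5031 -0.3816  0.1527] rot [-3.141e+00 -1.000e-03 -7.200e-01] F [ 3.39  0.41 -1.45] M [ 0.192 -1.472 -0.538] w 0.0218 q [-0.34  0.36 -0.22 -0.   -0.99  1.19]
```

View pics/p5.png

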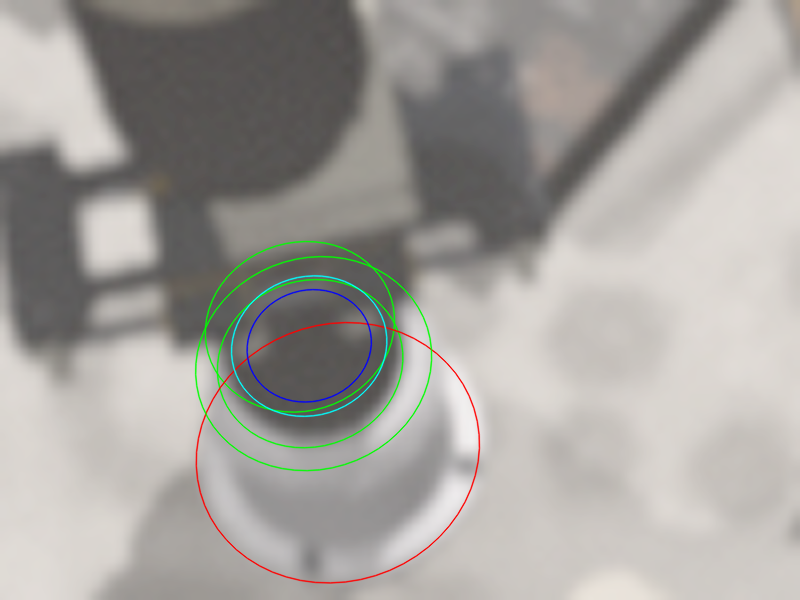

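step_arm:
  commands: "0 0 0 0 0 0.1; 0 0 0 0 0 0.1; 0 0 0 0 0 0.08; 0 0 0 0 0 0"
  jaw: 16.8
  grip_force: 30

```text
t: 16.38
eef_pos: [0.5023, -0.3809, 0.1525]
ee_rot: [3.141, 0.001, -0.999]
force: [2.6, 5.3, 2.8]
width: 0.0171
```

```bash
python3 -c "
from view import *
st();avg(2);st()"
```

```text
t 16.38 pos [ 0.5023 -0.3809  0.1525] rot [ 3.141e+00  1.000e-03 -9.990e-01] F [2.59 5.33 2.84] M [ 1.814 -0.615 -0.116] w 0.0171 q [-0.34  0.36 -0.22 -0.   -0.99  0.91]
avg [ 0.5024 -0.381   0.1525] sd [0. 0. 0.] yaw -0.998
t 16.48 pos [ 0.5024 -0.381   0.1525] rot [ 3.141e+00  1.000e-03 -9.980e-01] F [1.33 5.88 3.45] M [ 1.992 -0.526 -0.191] w 0.0171 q [-0.34  0.36 -0.22 -0.   -0.99  0.91]
```

step_arm:
  commands: "0 0 0 0 0 0.1; 0 0 0 0 0 0.1; 0 0 0 0 0 0.1; 0 0 0 0 0 0.1; 0 0 0 0 0 0"

```text
t: 17.1
eef_pos: [0.5024, -0.3817, 0.1524]
ee_rot: [3.141, -0.0, -1.397]
force: [1.5, -0.5, 0.7]
width: 0.0172
```

```bash
python3 -c "
from view import *
st()"
```

```text
t 17.10 pos [ 0.5024 -0.3817  0.1524] rot [ 3.141 -0.    -1.397] F [ 1.46 -0.49  0.69] M [ 0.115 -0.295 -0.005] w 0.0172 q [-0.34  0.36 -0.22  0.   -0.99  0.51]
```

step_arm:
  commands: "0 0 0.2 0 0 0.1; 0 0 0.2 0 0 0.1; 0 0 0.2 0 0 0.1; 0 0 0.2 0 0 0.1; 0 0 0.2 0 0 0.1; 0 0 0 0 0 0"

```text
t: 17.85
eef_pos: [0.5022, -0.3818, 0.1513]
ee_rot: [3.141, -0.0, -1.896]
force: [1.1, -0.5, 0.4]
width: 0.0167
```

```bash
python3 -c "
from view import *
st()"
```

```text
t 17.85 pos [ 0.5022 -0.3818  0.1513] rot [ 3.141 -0.    -1.896] F [ 1.09 -0.54  0.4 ] M [-0.031 -0.053  0.006] w 0.0167 q [-0.34  0.37 -0.22  0.   -0.99  0.01]
```

step_arm:
  commands: "0 0 0.3 0 0 0.1; 0 0 0.3 0 0 0.1; 0 0 0.3 0 0 0.1; 0 0 0 0 0 0"

```text
t: 18.35
eef_pos: [0.5022, -0.3816, 0.1504]
ee_rot: [3.141, -0.001, -2.196]
force: [-0.4, -0.4, -0.3]
width: 0.0163
```

```bash
python3 -c "
from view import *
st()"
```

```text
t 18.35 pos [ 0.5022 -0.3816  0.1504] rot [ 3.141e+00 -1.000e-03 -2.196e+00] F [-0.41 -0.43 -0.28] M [ 0.031  0.123 -0.033] w 0.0163 q [-0.34  0.37 -0.22  0.   -0.98 -0.28]
```

step_arm:
  commands: "0 0 0.3 0 0 0.08; 0 0 0.3 0 0 0.08; 0 0 0.3 0 0 0.08; 0 0 0 0 0 0"

```text
t: 18.85
eef_pos: [0.5024, -0.3815, 0.1497]
ee_rot: [3.141, -0.0, -2.435]
force: [-0.9, 0.6, -1.2]
width: 0.0172
```

```bash
python3 -c "
from view import *
st()"
```

```text
t 18.85 pos [ 0.5024 -0.3815  0.1497] rot [ 3.141 -0.    -2.435] F [-0.85  0.57 -1.23] M [0.238 0.192 0.056] w 0.0172 q [-0.34  0.37 -0.22  0.   -0.98 -0.52]
```

step_arm:
  commands: "0 0 0.3 0 0 0.08; 0 0 0.3 0 0 0.08; 0 0 0 0 0 0"

```text
t: 19.23
eef_pos: [0.5026, -0.3814, 0.1491]
ee_rot: [3.141, -0.0, -2.596]
force: [-0.8, 1.7, 0.1]
width: 0.0169
```

```bash
python3 -c "
from view import *
st()"
```

```text
t 19.23 pos [ 0.5026 -0.3814  0.1491] rot [ 3.141 -0.    -2.596] F [-0.82  1.7   0.15] M [0.513 0.077 0.018] w 0.0169 q [-0.34  0.37 -0.22 -0.   -0.98 -0.68]
```

step_arm:
  commands: "0 0 0 0 0 0.08; 0 0 0 0 0 0.08; 0 0 0 0 0 0"

```text
t: 19.6
eef_pos: [0.5026, -0.3815, 0.149]
ee_rot: [3.141, -0.0, -2.756]
force: [0.6, 0.5, -1.3]
width: 0.0171
```

```bash
python3 -c "
from view import *
st()"
```

```text
t 19.60 pos [ 0.5026 -0.3815  0.149 ] rot [ 3.141 -0.    -2.756] F [ 0.59  0.49 -1.27] M [0.409 0.212 0.028] w 0.0171 q [-0.34  0.37 -0.22 -0.   -0.98 -0.84]
```

step_arm:
  commands: "0 0 0 0 0 0.08; 0 0 0 0 0 0.08; 0 0 0 0 0 0"

```text
t: 19.98
eef_pos: [0.5027, -0.3811, 0.1489]
ee_rot: [3.141, -0.0, -2.915]
force: [0.0, 2.7, -2.0]
width: 0.0174
```

```bash
python3 -c "
from view import *
st()"
```

```text
t 19.98 pos [ 0.5027 -0.3811  0.1489] rot [ 3.141 -0.    -2.915] F [ 0.02  2.65 -1.96] M [1.509 0.037 0.363] w 0.0174 q [-0.34  0.37 -0.22 -0.   -0.98 -1.  ]
```

step_arm:
  commands: "0 0 0 0 0 0.06; 0 0 0 0 0 0; 0 0 0 0 0 0"

```text
t: 20.35
eef_pos: [0.5024, -0.381, 0.1489]
ee_rot: [3.141, -0.001, -2.975]
force: [-2.0, 5.4, 0.0]
width: 0.0174
```

```bash
python3 -c "
from view import *
st()"
```

```text
t 20.35 pos [ 0.5024 -0.381   0.1489] rot [ 3.141e+00 -1.000e-03 -2.975e+00] F [-1.97  5.39  0.04] M [2.166 0.482 0.957] w 0.0174 q [-0.34  0.37 -0.22 -0.   -0.98 -1.06]
```

step_arm:
  commands: "0 0 0 0 0 -0.06; 0 0 0 0 0 -0.03; 0 0 0 0 0 0"

```text
t: 20.72
eef_pos: [0.5028, -0.3815, 0.149]
ee_rot: [3.141, 0.0, -2.889]
force: [-0.2, 4.1, -1.8]
width: 0.017
```

step_arm:
  commands: "0 0 0 0 0 0; 0 0 0 0 0 0; 0 0 0 0 0 0; 0 0 0 0 0 0; 0 0 0 0 0 0; 0 0 0 0 0 0"
  jaw: 60

```text
t: 21.48
eef_pos: [0.5028, -0.3816, 0.1492]
ee_rot: [-3.142, 0.0, -2.89]
force: [0.1, 0.4, 0.4]
width: 0.0595
```

step_arm:
  commands: "0 0 -10 0 0 0; 0 0 -30 0 0 0; 0 0 -40 0 0 0; 0 0 -40 0 0 0; 0 0 -20 0 0 0; 0 0 0 0 0 0"

```text
t: 22.22
eef_pos: [0.5035, -0.382, 0.292]
ee_rot: [-3.139, 0.003, -2.89]
force: [0.3, -0.2, -0.9]
width: 0.0603
```

```bash
python3 - <<'E'
from view import *
st()
F={n:grab_frame(n) for n in("scene","top")}
pot=(.5024,-.3815);ims=[]
for n,(x,y) in{"scene":(225,215),"top":(390,200)}.items():
    im=big(F[n],x,y,70,70,5.7);im=np.uint8(255*(im/255.)**.5)
    zb=.114+.022-.05
    for r,z in((.036,0),(.036,.033)): draw(im,F[n],x,y,5.7,ring(pot,r,zb+z),(0,255,0))
    draw(im,F[n],x,y,5.7,box(pot,-2.93,.06,.016,.033+zb,.067+zb)[[1,3,7,5]],(255,255,0))
    draw(im,F[n],x,y,5.7,ring(pot,.058,0),(0,0,255));ims.append(im)
cv2.imwrite("pics/end1.png",np.hstack(ims)); save(F["scene"],"end_s.png")
E
```

```text
t 22.23 pos [ 0.5035 -0.382   0.292 ] rot [-3.139e+00  3.000e-03 -2.890e+00] F [ 0.33 -0.21 -0.87] M [ 0.043  0.033 -0.019] w 0.0603 q [-0.34  0.26 -0.03  0.   -1.27 -0.98]
```

View pics/end1.png

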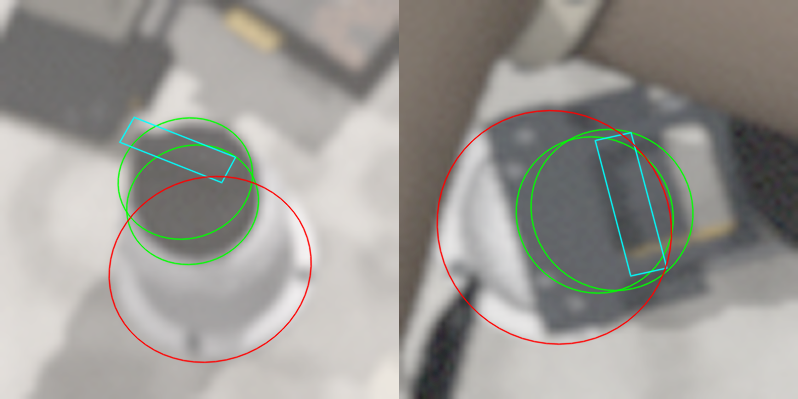

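View pics/end_s.png

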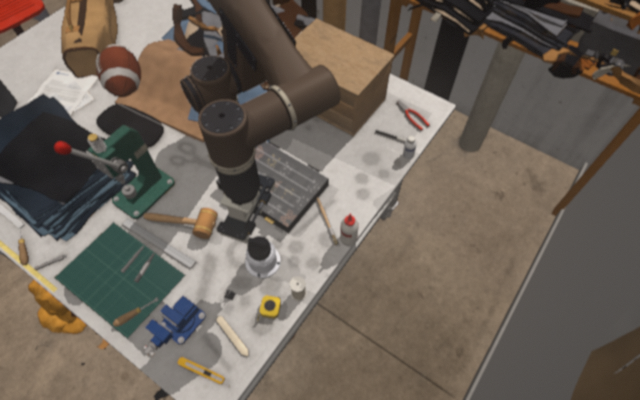

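```bash
python3 -c "
from plan import *
plan([.27,-.6,.29],-2.8,8)"
```

```text
35 -19.2 -0.1 0 0 -0.011; 35.2 -18.9 -0.1 0 0 -0.011; 35.4 -18.5 -0.1 0 0 -0.011; 35.6 -18.1 -0.2 0 0 -0.011; 35.7 -17.7 -0.1 0 0 -0.011; 36 -17.2 -0.2 0 0 -0.012; 36.1 -16.8 -0.1 0 0 -0.011; 36.4 -16.5 -0.2 0 0 -0.012
```

step_arm:
  commands: "35 -19 0 0 0 -0.011; 35 -19 0 0 0 -0.011; 35 -18 0 0 0 -0.011; 36 -18 0 0 0 -0.011; 36 -18 0 0 0 -0.011; 36 -17 0 0 0 -0.012; 36 -17 0 0 0 -0.011; 36 -16 0 0 0 -0.012"

```text
t: 23.32
eef_pos: [0.2691, -0.5997, 0.2877]
ee_rot: [3.139, -0.001, -2.799]
force: [0.9, 0.2, -1.0]
width: 0.0597
```

```bash
python3 - <<'E'
from view import *
np.set_printoptions(precision=4,suppress=True)
F={n:grab_frame(n) for n in("scene","top")}
st()
pot=(.5024,-.3815);ims=[]
for n,(x,y) in{"scene":(225,215),"top":(390,200)}.items():
    im0=big(F[n],x,y,70,70,5.7);im0=np.uint8(255*np.clip(im0/255.*1.6,0,1)**.6);im=im0.copy()
    zb=.114+.022-.05
    for r,z in((.036,0),(.036,.033)): draw(im,F[n],x,y,5.7,ring(pot,r,zb+z),(0,255,0))
    draw(im,F[n],x,y,5.7,box(pot,-2.93,.06,.016,.033+zb,.067+zb)[[1,3,7,5]],(255,255,0))
    ims.append(np.vstack([im0,im])[:, :])
o=np.hstack(ims);cv2.imwrite("pics/end2.png",cv2.resize(o,(600,600)))
for k in "cap pot glue_bottle thread_spool dye_bottle tape_measure".split():
    print(k,[[(np.round(x["pixel"],1).tolist(),round(x["conf"],2)) for x in recognise(F[n],k)[:2]] for n in F])
E
```

```text
t 23.43 pos [ 0.2673 -0.6008  0.2873] rot [ 3.139 -0.001 -2.803] F [-1.14 -0.27 -0.13] M [ 0.028 -0.051  0.017] w 0.0597 q [-0.86  0.31  0.03  0.   -1.29 -0.38]
cap [[([259.0, 246.0], 0.6)], [([423.5, 235.1], 0.97)]]
pot [[([264.1, 266.5], 0.58)], [([406.6, 240.4], 0.9)]]
glue_bottle [[([345.6, 230.8], 0.83)], [([332.3, 174.9], 0.84)]]
thread_spool [[([299.8, 287.3], 0.92)], [([423.2, 178.6], 0.95), ([185.4, 177.1], 0.23)]]
dye_bottle [[([410.5, 146.7], 0.52)], [([184.4, 179.6], 0.85), ([420.9, 235.8], 0.44)]]
tape_measure [[([270.3, 308.5], 0.81), ([259.4, 246.5], 0.65)], [([454.7, 193.5], 0.92), ([409.1, 242.0], 0.52)]]
```

View pics/end2.png

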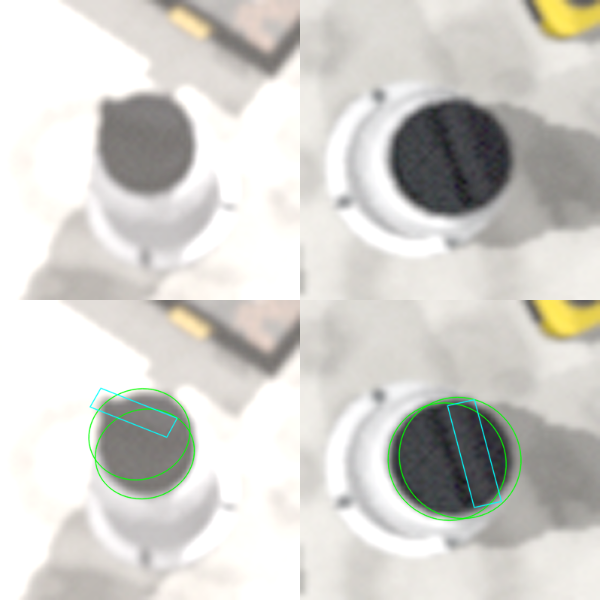

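step_arm:
  commands: "0 0 0 0 0 0; 0 0 0 0 0 0"

```text
t: 24.28
eef_pos: [0.2703, -0.5993, 0.2892]
ee_rot: [-3.142, 0.0, -2.8]
force: [1.0, 0.4, 0.2]
width: 0.0601
```

```bash
python3 -c "
from plan import *
st();print(job_done())"
```

```text
t 24.27 pos [ 0.2703 -0.5993  0.2892] rot [-3.142  0.    -2.8  ] F [0.96 0.39 0.16] M [ 0.014  0.041 -0.041] w 0.0601 q [-0.85  0.31  0.03 -0.   -1.29 -0.38]
the job is handed in; nothing more can be done
None
```

The cap appears to be screwed home on the pot and released, and I handed the job in at 24.3 s. No verdict was reported.

**What I did**
- I gripped the cap by its wing and carried it over the pot. The first light contact pushed the cap sideways, so I moved it 2 mm along the wing until that force disappeared.
- The cap came to rest about 27 mm above the mouth, which is the thread-start height. It seems to have landed nearly at the thread start. I loosened the jaws so it could settle, and the backward turn then met a stop almost at once, at about 0.54 N m.
- I turned it forward about 100–110°, with almost no resistance, to a firm stop at 0.96 N m. I then let go and moved the arm away.

**What the last checks showed**
- **Fit:** both cameras show the cap level and centred on the neck to within a few millimetres. The wing angle and cap height match the home position.
- **Bystanders:** the glue bottle, spool, dye bottle and tape measure were within about 3 px (roughly 8 mm) of their first detections. That is the detector's noise. The spool had no detection in the first scene picture, so it was compared in the top view only.

**What is uncertain or disagreed**
- The scene camera was off by about 1 px (3 mm) from the arm's own position, so I relied on contact forces for the final centring.
- The cap's outline looked 1–2 mm smaller in radius than stated.
- The final height was checked only to about 1–2 mm in the pictures. The firm stop after that much turning is the main evidence that it is home.

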